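Lock the bayonet plug in the spring-return test port and hold it

TASK

Take the standing bayonet plug by its black wing and push it lugs-first through the slots of the test port, down against the spring. Then turn it clockwise (seen from above) about a quarter turn against the return spring until you feel it meet its stop, without forcing it further. The port throws the plug out if it is let go, so finish still gripping it, pressed down with its flange flush on the rim and turned up against the stop; leave the objects standing around undisturbed.

Things in the scene. Friction and masses are not known exactly. Their poses are not given: they have to be found in the camera images.
- plug_grip (a point): Loose bayonet plug, 70 mm tall, 0.11-0.2 kg, standing upright, lugs down. The point is the centre of its black wing grip, on the plug's axis, 50 mm above its flat bottom; z up. The wing is 44 mm along x, 14 mm thick along y (pinch it across y), 20 mm up and 20 mm down from the point, orange line along x on top. Below it a flange 52 mm wide, 6 mm thick, with a 3 mm high, 32 mm wide collar on top.
- plug_nose (a point): Centre of the same plug's flat bottom; same axes. The round spigot, 26 mm in diameter, runs from here 24 mm up to the underside of the flange. Two lugs stand out of its lowest 10 mm at +x and -x: 8 mm wide along y, 38 mm across their ends, in line with the wing and with two orange marks on the flange. A half turn about z gives the same plug.
- port_rim (a point): Test port, fixed: 104 mm square grey plate with a round aluminium housing of 66 mm diameter. The point is the centre of the housing's flat rim, 46 mm above the work surface; z up, x towards the brass side outlet. Bore 29 mm in diameter; two slots along x, at +x and -x (orange marks beside them), 11 mm wide, 42 mm across their ends. Enter with the plug's x along this x, either way round.
- port_seat (a point): Where the plug's nose ends up when its flange lies flush on the rim: on the axis, 24 mm below the rim; same axes. The slotted lip is 11 mm thick with a cavity below it; only with the flange on the rim, 3 mm to spare, do the lugs clear the lip and turn. Clockwise only, seen from above. A stop inside, set differently each time 69 to 90 degrees from the slots and unseen, ends the turn: feel for it.
- port_plunger (a joint): Brass spring plunger in the bore, in m: 0 at rest, its top 10 mm below the rim; grows as it is pressed down, 0.014 when the plug's flange lies on the rim. Resists with 4 N at first, 9 N at 0.014.
- port_rotor (a joint): Sprung ring inside the port that the lugs carry round, in rad: 0 at rest, grows as the plug turns clockwise. It reads the plug's turn from the slots less about 0.08 rad of play, and resists with 0.2 N m at first, 0.3 N m at the end; at the stop it rises suddenly; above 1.5 N m the stop is overloaded. Let go, it turns the plug back to the slots and the plunger lifts it.
- valve: Valve head, loose, standing near the work: black cap on a steel body, 50 mm wide, 124 mm tall; origin at the centre of its foot. To be left alone.
- nest: Black square nest block, loose, 50x50x25 mm; origin at the centre of its underside. To be left alone.
- torque_driver: Torque driver with a red grip, loose, lying, 28x177x28 mm; origin at the centre of its underside. To be left alone.
- stem: Slim brass and steel valve stem, loose, standing, 25 mm wide, 98 mm tall; origin at the centre of its foot. To be left alone.
Not all that is in view belongs to the job. What is shaped like the part that bears plug_grip but pink or yellow is not meant.

How it is judged:
By the outcome, as a careful person would: the job done as asked, in the order asked, and still so for the second after the job is handed in, while the arm keeps its last pose, push and grip.
It also fails if it takes over 56 s, if anything falls off the work surface, if the arm or the gripper's body presses on something with over 40 N, if the wrist force passes 120 N, or if a joint passes its speed limit or range.

ROBOT

A 6-joint arm with a two-finger parallel gripper is mounted at the origin on the work surface; the furniture and walls round the work are solid. World frame = base frame: x ahead of the robot, y to its left, z up, the work surface at z = 0. Lengths are in m, angles in rad, forces in N, time in s.
With the tool pointing down it reaches from about 0.4 to 0.825 m from the base axis. Payload 7 kg.
Tool frame: the origin (TCP) lies on the mounting face of the last link; the fingertips stand 178 mm ahead of it and the grasp point (between the pads) lies 159 mm ahead of it; z points along the fingers, y is the direction in which the jaws open and shut (so a half turn about z gives the same grasp; the last joint's range is limited). The gripper opens to 88 mm and grips with 3 to 60 N. Pads are 19 mm wide; open, the fingers measure 130 mm over their backs; the gripper's body (78 mm by 193 mm) begins 47 mm behind the grasp point.
Start: joints at [-1.029, 0.359, 0.012, 0, -1.224, -0.288], TCP at [0.169, -0.653, 0.405] pointing down, gripper open.
Joint ranges: [-3.07, 3.07], [-1.43, 2.12], [-1.02, 1.25], [-3.03, 1.67], [-3.05, -0], [-3.03, 3.03]. Speed limits (rad/s): [2.39, 2.39, 3.01, 3.14, 3.14, 3.14].

INTERFACE

Orientations are given as [roll, pitch, yaw] about the fixed x, y, z axes, in that order (R = Rz(yaw) Ry(pitch) Rx(roll)).
In Python, from station import * gives the robot as it stands.
- The arm moves only by the tool arm_command, never from a script. Its argument "targets" is a list of rows, each a list of 3 entries, a list of its own where there are three numbers: the turn, a rotation vector about the world's x, y, z in rad, then the shift along the world's x, y, z in mm, then the closure, from 0 (fully open) to 1 (shut). In form: [[[wx, wy, wz], [tx, ty, tz], fingers], ...]. A call has 1 to 8 rows; each row shifts and turns the commanded pose from where the row before left it; what a row does not reach is not made up. A row lasts 1/10 s, in which the tool goes at most 50 mm and 8.59 degrees, less where a joint would pass 70% of its speed; a pose out of reach is approached as far as the arm can. A call with a gripper value outside its range is refused whole. The fingers move at their own pace and stop on an object; "squeeze" is the grip in N (left out, the last holds). Time passes only in rows, so rows that do not move let the fingers close. It gives the time, the measured TCP pose, the force and the opening at its end, in the units of the state.
- get_state(): the state, without advancing time (a new reading comes with each control period).
- grab_frame(name): name is "scene" or "side" or "wrist"; returns (picture, depth): 400x640x3 uint8, red, green, blue; 400x640 float32, m along the optical axis (not along the pixel's ray), 0 where there is no reading.
- camera_params(name): a dict with "mtx" (3x3 intrinsics, pixels), "eye" and "orientation" of the camera in the world. Camera axes: x right, y down, z forward; pixel columns grow to the right and rows downward; lengths in m; the calibration is good to about 2 mm. A picture is of the moment at which its call begins: read the wrist's pose just before it. camera_params takes no time and is no camera call; for the wrist camera it gives the pose at the moment of the call.
- job_done(): hands the job in, once; it reports no verdict.
The state is a dict: "t": time; "q": joint angles; "qd": joint speeds; "joint_efforts": joint torques, N m; "eef_pos": TCP position; "ee_rot": TCP orientation; "force": force on the tool from outside, world axes, zero at the start; "moment": the same for the moment, N m; "width": finger opening in m.
Only numpy, scipy, OpenCV 4.12 (cv2) and the standard library are available. Lean on these libraries where they do the work, as an engineer would, in place of code of your own. Each camera call takes 0.05 s, during which the arm holds its last target.

## Working session

There is one attempt and no reset: what is moved stays moved. The work goes in short steps, Python scripts to look and compute and a tool call to move; the robot and the scene stay as the last step left them, time stands still between calls to the robot, and variables do not carry over. Pictures are saved under pics/ and viewed, and the job is handed in when it is done.

Besides the shell and the picture viewer there is one more tool, called as name(argument=value, ...) on one line, values as JSON. arm_command: Moves the arm, as the interface text tells. Its arguments: {"type":"object","properties":{"targets":{"type":"array"},"squeeze":{"type":"number"}},"required":["targets"]}

```bash
mkdir -p pics; ls; cat > h.py <<'E'
from station import *
import numpy as np, cv2
from scipy.spatial.transform import Rotation as R
def save(n,img): cv2.imwrite('pics/'+n+'.png',cv2.cvtColor(img,cv2.COLOR_RGB2BGR))
E
python3 - <<'E'
from h import *
print(get_state())
for n in ("scene","side","wrist"):
    p=camera_params(n);print(n,p)
    im,d=grab_frame(n);save(n+'0',im);np.savez('pics/'+n+'0.npz',im=im,d=d,mtx=p['mtx'],eye=p['eye'],o=np.array(p['orientation']))
E
```

```text
pics
{'t': 0.0, 'q': array([-1.02890959e+00,  3.59377412e-01,  1.10233257e-02, -3.74607761e-04,
       -1.22407876e+00, -2.88061101e-01]), 'qd': array([-0.00114462, -0.00085006,  0.00049415,  0.00160565, -0.00041443,
        0.00010034]), 'joint_efforts': array([-1.81423053e-03, -5.82722962e+01,  2.93051845e+01,  6.99702144e+00,
        6.79300865e-03, -1.65119905e-04]), 'eef_pos': array([ 0.16942034, -0.65317703,  0.40370869]), 'ee_rot': array([ 3.13992351e+00, -1.27332553e-04, -2.88789450e+00]), 'force': array([-0.14904461,  0.48374475,  0.9519495 ]), 'moment': array([ 0.02995195, -0.04441304,  0.03450267]), 'width': 0.08778397192910918}
scene {'mtx': array([[479.83944298,   0.        , 325.21832963],
       [  0.        , 479.83944298, 195.03179052],
       [  0.        ,   0.        ,   1.        ]]), 'eye': array([-0.04951528,  1.0387944 ,  0.84798046]), 'orientation': array([-2.17516527,  0.02212646, -2.63505509])}
side {'mtx': array([[436.62396994,   0.        , 318.91542717],
       [  0.        , 436.62396994, 199.79725784],
       [  0.        ,   0.        ,   1.        ]]), 'eye': array([0.05720205, 0.70214739, 0.63452147]), 'orientation': array([-2.17543523,  0.00584824, -2.53046856])}
wrist {'mtx': array([[303.31250807,   0.        , 325.28478965],
       [  0.        , 303.31250807, 197.23252057],
       [  0.        ,   0.        ,   1.        ]]), 'eye': array([ 0.09364021, -0.67494964,  0.38245185]), 'orientation': array([ 2.84806805e+00, -1.29446604e-03,  1.82458838e+00])}
```

View pics/scene0.png

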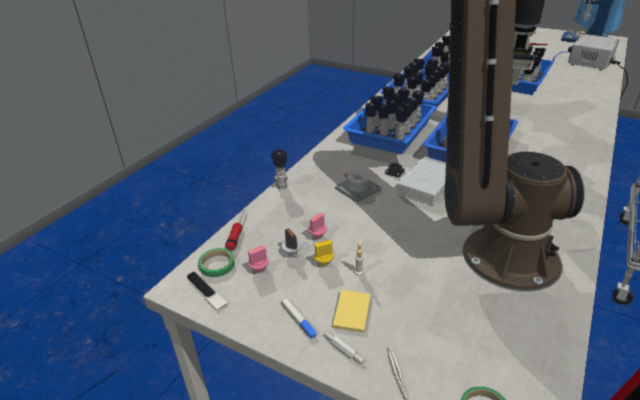

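View pics/side0.png

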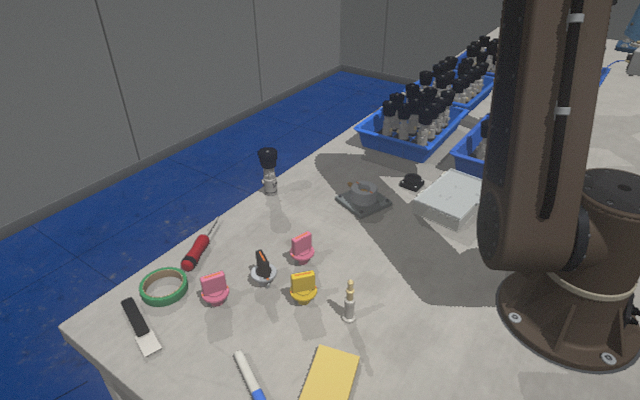

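View pics/wrist0.png

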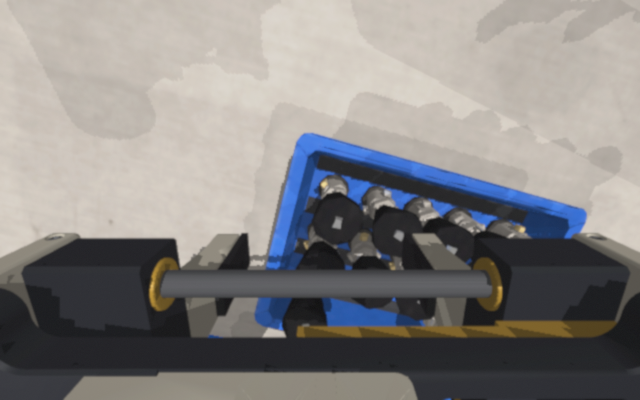

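Candidates with the plug's shape in the side view: pink (302,248), pink (214,288), yellow (303,287) and black-winged (262,268). Only the black one fits. The port is at (363,197). I'll confirm both in a crop and get rough positions.

```bash
cat >> h.py <<'E'
def cam(n): 
    p=camera_params(n); return np.array(p['mtx']),np.array(p['eye']),R.from_euler('xyz',p['orientation']).as_matrix()
def world(d,K,e,M):
    v,u=np.mgrid[0:d.shape[0],0:d.shape[1]]
    X=np.stack([(u-K[0,2])/K[0,0]*d,(v-K[1,2])/K[1,1]*d,d],-1)
    return X@M.T+e
def onplane(px,z,K,e,M):
    px=np.atleast_2d(px); r=np.c_[(px-K[:2,2])/[K[0,0],K[1,1]],np.ones(len(px))]@M.T
    return e+r*((z-e[2])/r[:,2])[:,None]
def proj(P,K,e,M):
    c=(np.atleast_2d(P)-e)@M; return c[:,:2]/c[:,2:]*[K[0,0],K[1,1]]+K[:2,2]
E
python3 - <<'E'
from h import *
for n in ('side','scene'):
    f=np.load(f'pics/{n}0.npz'); K,e,M=cam(n); W=world(f['d'],K,e,M)
    pts={'side':dict(plug=(262,258),flange=(262,277),port=(363,185),valve=(268,158),nest=(411,181),stem=(350,285),stemfoot=(349,318),pink1=(302,242),pink2=(214,282),yel=(303,280),table=(330,270),box=(455,190),tape=(163,270)),'scene':dict(plug=(290,238),port=(360,180),pink1=(317,222),table=(300,300))}[n]
    for k,(u,v) in pts.items(): print(n,k,W[v,u].round(3))
f=np.load('pics/side0.npz')['im']
save('crop1',np.hstack([cv2.resize(f[230:310,200:320],(480,320),interpolation=2),cv2.resize(f[160:220,320:400],(310,320),interpolation=2)]))
E
```

```text
side plug [0.504 0.258 0.072]
side flange [0.502 0.266 0.03 ]
side port [ 0.499 -0.115  0.042]
side valve [0.694 0.014 0.117]
side nest [ 0.418 -0.225  0.025]
side stem [0.32  0.24  0.091]
side stemfoot [0.319 0.24  0.009]
side pink1 [0.481 0.164 0.058]
side pink2 [0.545 0.346 0.058]
side yel [0.414 0.25  0.059]
side table [ 0.421  0.149 -0.   ]
side box [ 0.3   -0.219  0.044]
side tape [0.689 0.356 0.018]
scene plug [0.504 0.263 0.063]
scene port [ 0.473 -0.087  0.047]
scene pink1 [0.478 0.17  0.06 ]
scene table [0.403 0.385 0.002]
```

View pics/crop1.png

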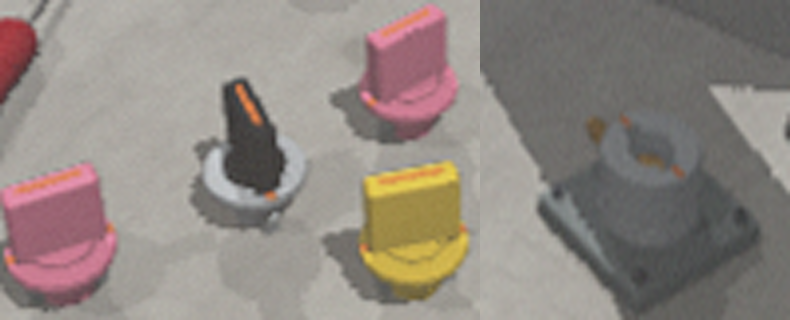

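The crop shows the black-winged plug, standing with orange marks, and the port with orange marks and its brass outlet at upper left. Next are rough angles, then a plan for looking through the wrist camera.

```bash
python3 - <<'E'
from h import *
K,e,M=cam('side')
c=lambda x,y:(320+(x-480)/310*80,160+y/320*60)
P=onplane([c(625,120),c(680,170),c(597,128)],0.046,K,e,M);print(P.round(4),P[:2].mean(0))
print('port ang to outlet',np.degrees(np.arctan2(*(P[0]-P[1])[1::-1])))
c=lambda x,y:(200+x/4,230+y/4)
Q=onplane([c(240,88),c(262,125)],0.070,K,e,M);print(Q.round(4),np.degrees(np.arctan2(*(Q[0]-Q[1])[1::-1])))
s=get_state();T=R.from_euler('xyz',s['ee_rot'])
Kw,ew,Mw=cam('wrist');print('cam in tool',T.inv().apply(ew-s['eef_pos']),'axis',T.inv().apply(Mw[:,2]))
E
```

```text
[[ 0.5129 -0.1109  0.046 ]
 [ 0.4626 -0.0939  0.046 ]
 [ 0.5242 -0.0947  0.046 ]] [ 0.4877531 -0.1024032  0.046    ]
port ang to outlet -18.741498008399294
[[0.5206 0.2457 0.07  ]
 [0.4946 0.2596 0.07  ]] -28.12704716141402
cam in tool [ 0.07881548 -0.00204106  0.02135425] axis [-2.89456030e-01 -1.60772927e-04  9.57191298e-01]
```

Port yaw will be about -19° and plug yaw about -28°, which leaves joint 6 enough range for the clockwise turn. I'll move to view the port.

arm_command(targets=[[[0,0,0.142],[15,31.5,-1],0],[[0,0,0.142],[15,31.5,-1],0],[[0,0,0.142],[15,31.5,-1],0],[[0,0,0.142],[15,31.5,-1],0],[[0,0,0.142],[15,31.5,-1],0],[[0,0,0.142],[15,31.5,-1],0],[[0,0,0.142],[15,31.5,-1],0],[[0,0,0.142],[15,31.5,-1],0]])

```text
t: 0.95
eef_pos: [0.2897, -0.4, 0.3965]
ee_rot: [3.142, 0.0, -1.746]
force: [1.4, 0.2, 0.1]
width: 0.0872
```

arm_command(targets=[[[0,0,0.142],[15,31.5,-1],0],[[0,0,0.142],[15,31.5,-1],0],[[0,0,0.142],[15,31.5,-1],0],[[0,0,0.142],[15,31.5,-1],0],[[0,0,0.142],[15,31.5,-1],0],[[0,0,0.142],[15,31.5,-1],0],[[0,0,0.142],[15,31.5,-1],0],[[0,0,0.142],[15,31.5,-1],0]])

```text
t: 1.75
eef_pos: [0.4096, -0.148, 0.3887]
ee_rot: [-3.141, -0.0, -0.61]
force: [0.7, 0.4, 1.0]
width: 0.0874
```

arm_command(targets=[[[0,0,0.142],[15,31.5,-1],0],[[0,0,0.142],[15,31.5,-1],0],[[0,0,0],[0,0,0],0],[[0,0,0],[0,0,0],0]])

```text
t: 2.15
eef_pos: [0.4395, -0.0857, 0.3864]
ee_rot: [3.141, 0.001, -0.331]
force: [-0.5, 0.4, -0.8]
width: 0.0875
```

```bash
cat > look.py <<'E'
import sys
from h import *
n=sys.argv[1]
s=get_state(); K,e,M=cam('wrist'); im,d=grab_frame('wrist'); save(n,im)
np.savez('pics/'+n+'.npz',im=im,d=d,K=K,e=e,M=M)
print(s['t'],s['eef_pos'].round(4),np.degrees(s['ee_rot']).round(2),s['q'].round(3),s['force'].round(2),s['moment'].round(3),s['width'])
E
python3 look.py w1
```

```text
2.15 [ 0.4395 -0.0857  0.3864] [ 1.7998e+02  4.0000e-02 -1.8960e+01] [ 0.25  -0.011 -0.491 -0.    -1.092  0.99 ] [-0.52  0.45 -0.81] [-0.083  0.197  0.005] 0.08749570897824088
```

View pics/w1.png

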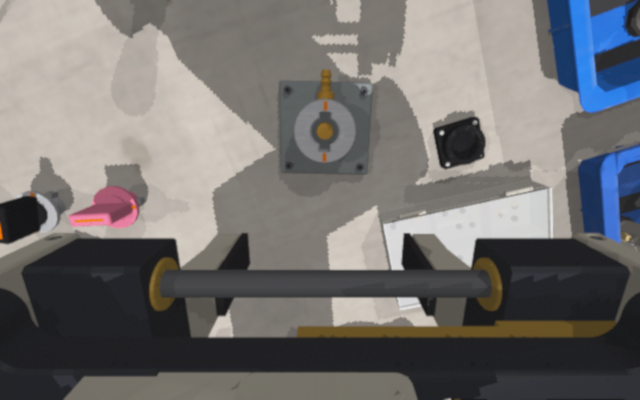

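The wrist view shows the port rim centred at (325,131), with marks at (325,104) and (324,157) and the brass outlet on top. I'll take a closer look for precision.

arm_command(targets=[[[0,0,0],[0,0,-35],0],[[0,0,0],[0,0,-35],0],[[0,0,0],[0,0,-30],0],[[0,0,0],[0,0,0],0],[[0,0,0],[0,0,0],0]])

```text
t: 2.7
eef_pos: [0.4395, -0.0871, 0.2872]
ee_rot: [3.141, 0.001, -0.333]
force: [1.0, 0.7, 0.5]
width: 0.0876
```

```bash
python3 look.py w2; python3 - <<'E'
from h import *
f=np.load('pics/w2.npz');im=f['im'];K,e,M=f['K'],f['e'],f['M']
save('w2c',cv2.resize(im[60:220,225:425],(800,640),interpolation=2)[:600])
hsv=cv2.cvtColor(im,cv2.COLOR_RGB2HSV)
m=((hsv[...,0]<14)&(hsv[...,1]>150)&(hsv[...,2]>120)).astype(np.uint8)
m[:, :225]=0;m[:,425:]=0;m[225:]=0
n,l,st,c=cv2.connectedComponentsWithStats(m)
for i in range(1,n):
    if st[i,4]>4: print(st[i],c[i],onplane(c[i],.046,K,e,M).round(4))
W=world(f['d'],K,e,M)
z=W[60:220,225:425,2];r=(abs(z-.046)<.004)
v,u=np.nonzero(r); print(r.sum(),np.median(z[r]))
mm=np.zeros(im.shape[:2],np.uint8);mm[60:220,225:425]=r
cs,_=cv2.findContours(mm,cv2.RETR_EXTERNAL,cv2.CHAIN_APPROX_NONE);cc=max(cs,key=cv2.contourArea)
P=onplane(cc[:,0].astype(float),.046,K,e,M)
print(cv2.minEnclosingCircle((P[:,:2]*1000).astype(np.float32)),cv2.fitEllipse((P[:,:2]*1000).astype(np.float32)))
E
```

```text
2.7 [ 0.4395 -0.0871  0.2872] [ 1.7995e+02  3.0000e-02 -1.9080e+01] [ 0.247  0.101 -0.633  0.001 -0.838  0.99 ] [1.03 0.74 0.51] [-0.057  0.035 -0.037] 0.08763143656991675
[320 174   4  11  16] [322.25   179.3125] [[ 0.4645 -0.0957  0.046 ]]
4909 0.044513184239602266
((489.4269104003906, -104.30628204345703), 32.431365966796875) ((489.4189758300781, -104.29359436035156), (63.989383697509766, 64.05681610107422), 123.13228607177734)
```

View pics/w2c.png

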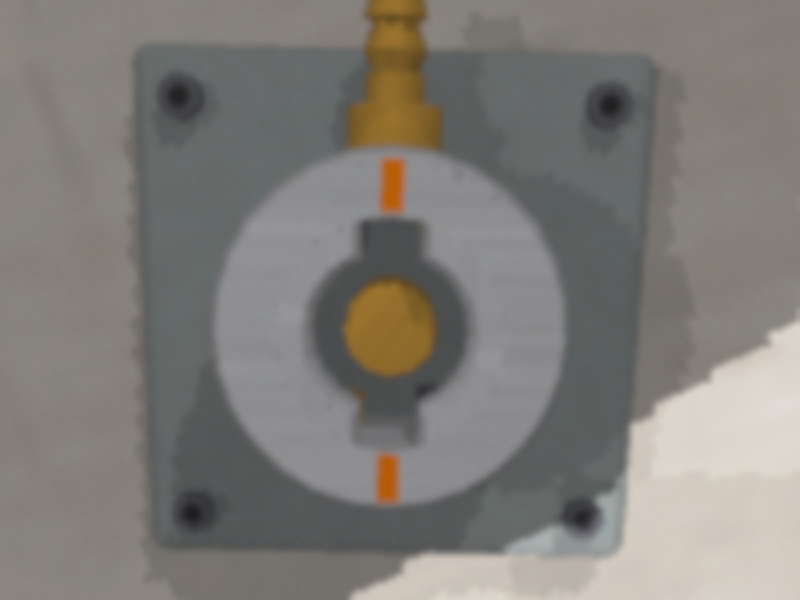

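```bash
python3 - <<'E'
from h import *
f=np.load('pics/w2.npz');im=f['im'];K,e,M=f['K'],f['e'],f['M']
hsv=cv2.cvtColor(im,cv2.COLOR_RGB2HSV)
m=((hsv[...,0]<16)&(hsv[...,1]>130)&(hsv[...,2]>110)).astype(np.uint8)
for (r0,r1) in((97,115),(172,190)):
    mm=m.copy();mm[:r0]=0;mm[r1:]=0;mm[:,:310]=0;mm[:,335:]=0
    v,u=np.nonzero(mm);c=[u.mean(),v.mean()];P=onplane(c,.046,K,e,M)[0];print(len(u),c,P.round(4))
    if r0==97:A=P
print('ang',np.degrees(np.arctan2(A[1]-P[1],A[0]-P[0])),'mid',(A+P)/2, np.linalg.norm(A-P))
for zz in (.0445,.046):
  cx=onplane([225+390/4,60+326/4],zz,K,e,M);print(cx)
s=get_state();T=R.from_euler('xyz',s['ee_rot']);print('port in tool',T.inv().apply(np.array([.4894,-.1043,.046])-s['eef_pos']))
E
```

```text
64 [np.float64(322.578125), np.float64(106.015625)] [ 0.5137 -0.1131  0.046 ]
50 [np.float64(321.2), np.float64(179.18)] [ 0.4649 -0.095   0.046 ]
ang -20.35669313801569 mid [ 0.48929114 -0.10405014  0.046     ] 0.05209482495429511
[[ 0.49057143 -0.10496673  0.0445    ]]
[[ 0.49072458 -0.1050333   0.046     ]]
port in tool [0.05212893 0.00038307 0.24204647]
```

The port is at (0.4893, -0.1042) with its x axis at about -20.4°. Now over to the plug.

arm_command(targets=[[[0,0,-0.02],[2.5,46,8],0],[[0,0,-0.02],[2.5,46,8],0],[[0,0,-0.02],[2.5,46,2],0],[[0,0,-0.02],[2.5,46,0],0],[[0,0,-0.02],[2.5,46,0],0],[[0,0,-0.02],[2.5,46,0],0],[[0,0,-0.02],[2.5,46,0],0],[[0,0,-0.015],[4,46,0],0]])

```text
t: 3.55
eef_pos: [0.4611, 0.2838, 0.3073]
ee_rot: [-3.138, -0.001, -0.487]
force: [2.2, -0.7, -0.3]
width: 0.0874
```

arm_command(targets=[[[0,0,0],[0,0,0],0.4],[[0,0,0],[0,0,0],0.4],[[0,0,0],[0,0,0],0.4]])

```text
t: 3.85
eef_pos: [0.461, 0.2812, 0.3058]
ee_rot: [-3.14, -0.0, -0.487]
force: [0.8, -0.8, -0.5]
width: 0.0691
```

```bash
python3 look.py w3
```

```text
3.85 [0.461  0.2812 0.3058] [-1.7992e+02 -2.0000e-02 -2.7910e+01] [ 0.911  0.226 -0.421  0.    -0.923  0.173] [ 0.76 -0.84 -0.5 ] [-0.072  0.169 -0.055] 0.0691332236158677
```

View pics/w3.png

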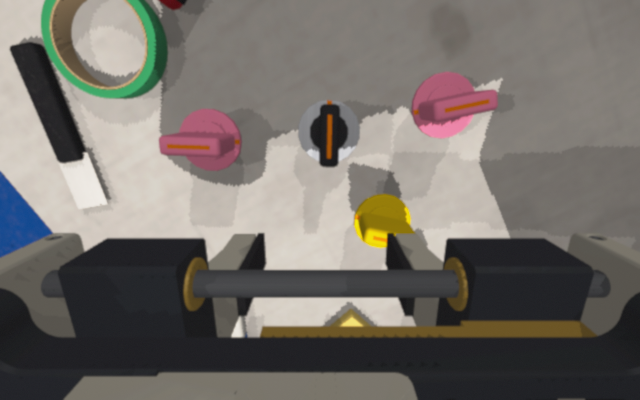

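The wrist view shows the black wing with its orange line at (329,135). The pinks are at (208,140) and (447,104), and the yellow at (383,220).

```bash
python3 - <<'E'
from h import *
f=np.load('pics/w3.npz');im=f['im'];K,e,M=f['K'],f['e'],f['M']
save('w3c',cv2.resize(im[90:180,270:390],(800,600),interpolation=2))
hsv=cv2.cvtColor(im,cv2.COLOR_RGB2HSV)
m=((hsv[...,0]<16)&(hsv[...,1]>130)&(hsv[...,2]>110)).astype(np.uint8)
m[:,:320]=0;m[:,340:]=0;m[:108]=0;m[165:]=0
v,u=np.nonzero(m);p=np.c_[u,v].astype(float);print(len(u),p.mean(0),v.min(),v.max())
P=onplane(p,.070,K,e,M);c=P.mean(0);l=cv2.fitLine((P[:,:2]*1000).astype(np.float32),2,0,.01,.01).ravel();print(c.round(4),l,np.degrees(np.arctan2(l[1],l[0])))
# wing top black outline
b=(hsv[...,2]<60);b[:,:310]=0;b[:,350:]=0;b[:95]=0;b[172:]=0
W=world(f['d'],K,e,M)
sel=np.zeros_like(b);sel[90:180,300:360]=1
t=sel&(abs(W[...,2]-.069)<.005);q=W[t];print('top depth pts',t.sum(),q.mean(0).round(4))
tv,tu=np.nonzero(t);Q=onplane(np.c_[tu,tv].astype(float),.07,K,e,M)[:,:2]*1000
print(cv2.minAreaRect(Q.astype(np.float32)),np.median(W[t][:,2]))
fl=sel&(abs(W[...,2]-.029)<.004);fv,fu=np.nonzero(fl);F=onplane(np.c_[fu,fv].astype(float),.03,K,e,M)[:,:2]*1000
print('flange',cv2.minEnclosingCircle(F.astype(np.float32)),len(F))
s=get_state();T=R.from_euler('xyz',s['ee_rot']);print('plug in tool',T.inv().apply(c-s['eef_pos']))
E
```

```text
201 [328.91542289 135.68159204] 115 158
[0.5115 0.2498 0.07  ] [ 8.761654e-01 -4.820106e-01  5.115020e+02  2.497982e+02] -28.8168
top depth pts 1206 [0.5115 0.2495 0.0682]
((511.083984375, 249.8134307861328), (13.610674858093262, 43.09156036376953), 60.76069259643555) 0.068312670806125
flange ((510.9393615722656, 249.7241668701172), 25.56909942626953) 1895
plug in tool [0.05908463 0.00398223 0.23565347]
```

View pics/w3c.png

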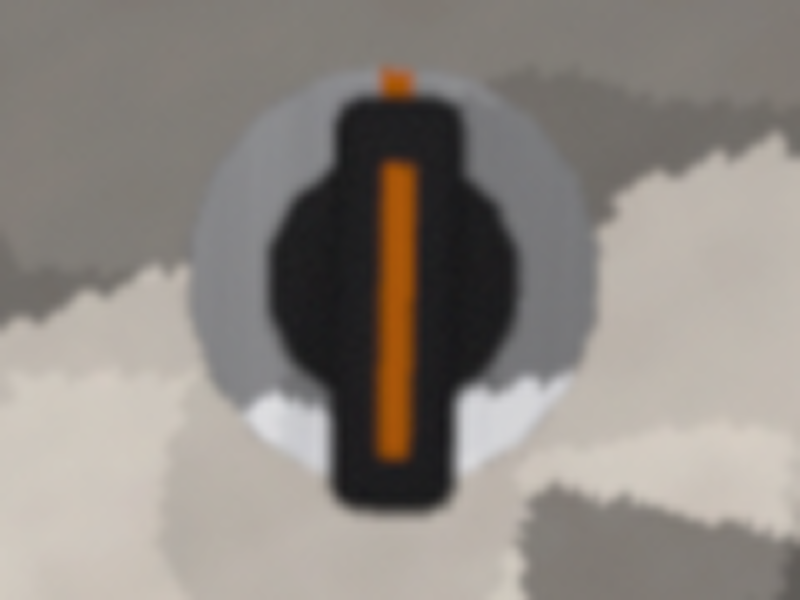

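arm_command(targets=[[[0,0,-0.02],[25,-15.7,0],0.4],[[0,0,0],[25.2,-15.8,0],0.4],[[0,0,0],[0,0,-20],0.4],[[0,0,0],[0,0,-20],0.4],[[0,0,0],[0,0,0],0.4],[[0,0,0],[0,0,0],0.4]])

```text
t: 4.5
eef_pos: [0.5114, 0.2494, 0.2653]
ee_rot: [3.141, -0.0, -0.508]
force: [-0.0, 0.2, -0.1]
width: 0.0527
```

```bash
python3 look.py w4
```

```text
4.5 [0.5114 0.2494 0.2653] [ 1.7999e+02 -1.0000e-02 -2.9080e+01] [ 0.798  0.316 -0.403  0.    -0.852  0.265] [-0.    0.24 -0.09] [ 0.006  0.084 -0.032] 0.05265952199244905
```

View pics/w4.png

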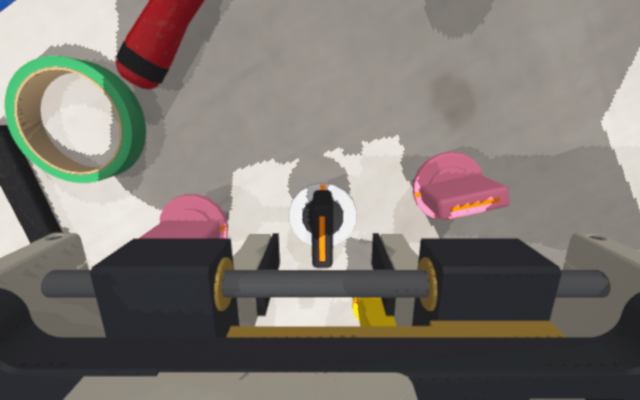

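arm_command(targets=[[[0,0,0],[0,0,-20],0.4],[[0,0,0],[0,0,-20],0.4],[[0,0,0],[0,0,-10.5],0.4],[[0,0,0],[0,0,0],0.4],[[0,0,0],[0,0,0],0.4]])

```text
t: 5.05
eef_pos: [0.5115, 0.2505, 0.2151]
ee_rot: [-3.141, -0.001, -0.506]
force: [0.4, 1.3, 1.6]
width: 0.0523
```

arm_command(targets=[[[0,0,0],[0,0,0],0.7],[[0,0,0],[0,0,0],0.9],[[0,0,0],[0,0,0],0.95],[[0,0,0],[0,0,0],1],[[0,0,0],[0,0,0],1],[[0,0,0],[0,0,0],1],[[0,0,0],[0,0,0],1],[[0,0,0],[0,0,0],1]], squeeze=20)

```text
t: 5.85
eef_pos: [0.5112, 0.2502, 0.2143]
ee_rot: [-3.141, -0.0, -0.507]
force: [-0.3, -0.2, 2.5]
width: 0.014
```

arm_command(targets=[[[0,0,0],[0,0,0],1],[[0,0,0],[0,0,0],1],[[0,0,0],[0,0,0],1]], squeeze=55)

```text
t: 6.15
eef_pos: [0.5112, 0.2502, 0.2143]
ee_rot: [-3.141, -0.0, -0.507]
force: [0.0, 0.2, 3.3]
width: 0.0139
```

```bash
python3 look.py w5
```

```text
6.15 [0.5112 0.2502 0.2143] [-1.7999e+02 -1.0000e-02 -2.9030e+01] [ 0.799  0.381 -0.451  0.    -0.738  0.265] [0.03 0.22 3.27] [-0.035  0.33   0.025] 0.013918982557477122
```

View pics/w5.png

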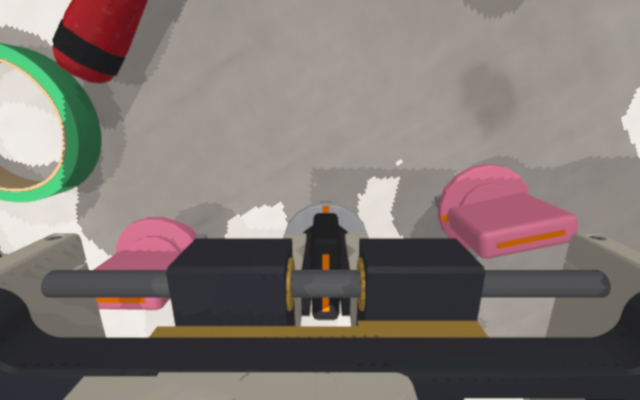

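Gripped, at 13.9 mm opening. I'll lift and carry it to the port.

arm_command(targets=[[[0,0,0],[0,0,15],1],[[0,0,0],[0,0,35],1],[[0,0,0],[0,0,35],1],[[0,0,0.02],[-2,-35,0],1],[[0,0,0.02],[-2.5,-40,0],1],[[0,0,0.02],[-2.5,-40,0],1],[[0,0,0.02],[-2.5,-40,0],1],[[0,0,0.02],[-2.5,-40,0],1]])

```text
t: 7.0
eef_pos: [0.4984, 0.0536, 0.2987]
ee_rot: [3.141, 0.001, -0.406]
force: [0.4, 0.0, -1.6]
width: 0.0141
```

arm_command(targets=[[[0,0,0.02],[-2.5,-40,0],1],[[0,0,0.02],[-2.5,-40,0],1],[[0,0,0.011],[-2.5,-40,0],1],[[0,0,0],[-2.5,-39.5,0],1],[[0,0,0],[0,0,0],1],[[0,0,0],[0,0,0],1],[[0,0,0],[0,0,0],1]])

```text
t: 7.7
eef_pos: [0.4891, -0.104, 0.2989]
ee_rot: [3.142, 0.0, -0.356]
force: [-0.8, -0.8, -1.3]
width: 0.0137
```

```bash
python3 look.py w6; python3 - <<'E'
from h import *
im,d=grab_frame('side');save('s6',cv2.resize(im[110:230,290:450],(800,600),interpolation=2))
E
```

```text
7.7 [ 0.4891 -0.104   0.2989] [ 1.800e+02  3.000e-02 -2.039e+01] [ 0.184  0.171 -0.512 -0.    -0.888  1.031] [-0.81 -0.76 -1.33] [ 0.017  0.139 -0.004] 0.013663586136519341
```

View pics/w6.png

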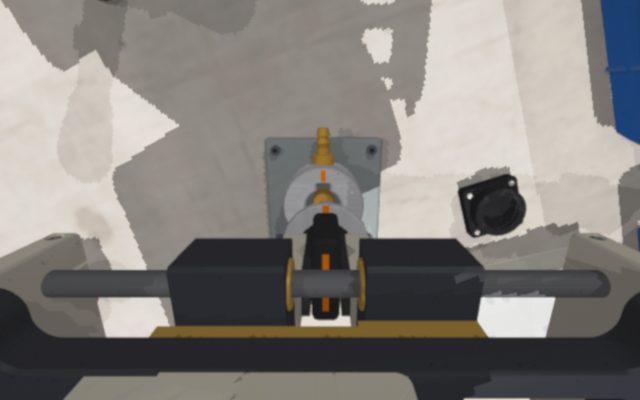

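View pics/s6.png

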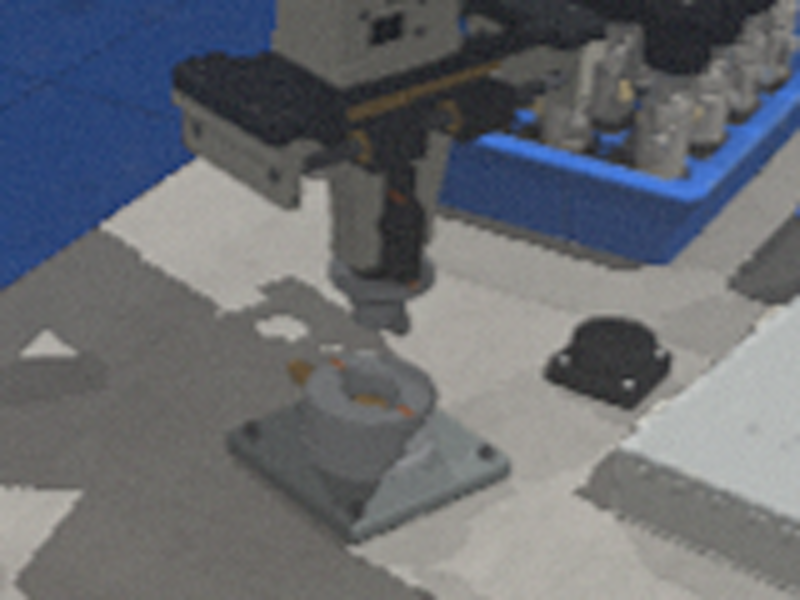

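Aligned above the port. I'll descend to just above the rim, then step in while watching the force.

arm_command(targets=[[[0,0,0],[0,0,-18],1],[[0,0,0],[0,0,-17],1],[[0,0,0],[0,0,0],1],[[0,0,0],[0,0,-3],1],[[0,0,0],[0,0,-3],1],[[0,0,0],[0,0,0],1]])

```text
t: 8.4
eef_pos: [0.4894, -0.1041, 0.2584]
ee_rot: [-3.141, -0.001, -0.355]
force: [-1.3, 0.1, -2.0]
width: 0.0139
```

```bash
cat > st.py <<'E'
from h import *
s=get_state();print(s['t'],s['eef_pos'].round(4),np.degrees(s['ee_rot']).round(2),s['force'].round(2),s['moment'].round(3),s['width'].__round__(4))
E
python3 st.py
```

```text
8.4 [ 0.4894 -0.1041  0.2584] [-1.7998e+02 -4.0000e-02 -2.0360e+01] [-1.26  0.08 -2.04] [0.06  0.052 0.005] 0.0139
```

arm_command(targets=[[[0,0,0],[0,0,-3],1],[[0,0,0],[0,0,-3],1],[[0,0,0],[0,0,-2],1],[[0,0,0],[0,0,0],1]])

```text
t: 8.8
eef_pos: [0.4896, -0.1041, 0.2503]
ee_rot: [-3.141, -0.001, -0.356]
force: [2.4, 4.2, -0.1]
width: 0.014
```

```bash
python3 st.py
```

```text
8.8 [ 0.4896 -0.1041  0.2503] [-1.7995e+02 -7.0000e-02 -2.0380e+01] [ 2.39  4.19 -0.08] [ 1.795 -0.694  0.022] 0.014
```

In the slots there is slight side contact, pushing along +y. I'll shift about 1 mm that way and continue.

arm_command(targets=[[[0,0,0],[0.4,0.8,0],1],[[0,0,0],[0,0,0],1]])

```text
t: 9.0
eef_pos: [0.4897, -0.1037, 0.2503]
ee_rot: [3.141, -0.0, -0.356]
force: [1.1, 0.6, -0.0]
width: 0.0135
```

```bash
python3 st.py
```

```text
9.0 [ 0.4897 -0.1037  0.2503] [ 1.7998e+02 -2.0000e-02 -2.0370e+01] [ 1.07  0.59 -0.02] [ 0.303 -0.547 -0.003] 0.0135
```

arm_command(targets=[[[0,0,0],[0,0,-3],1],[[0,0,0],[0,0,-3],1],[[0,0,0],[0,0,0],1]])

```text
t: 9.3
eef_pos: [0.4897, -0.1037, 0.2441]
ee_rot: [3.141, -0.0, -0.356]
force: [1.2, 1.1, 3.6]
width: 0.0139
```

```bash
python3 st.py
```

```text
9.3 [ 0.4897 -0.1037  0.2441] [ 1.7999e+02 -2.0000e-02 -2.0380e+01] [1.21 1.05 3.6 ] [-0.035 -0.317  0.005] 0.0139
```

arm_command(targets=[[[0,0,0],[0,0,-3],1],[[0,0,0],[0,0,-3],1],[[0,0,0],[0,0,-1],1],[[0,0,0],[0,0,0],1]])

```text
t: 9.7
eef_pos: [0.4897, -0.1037, 0.2374]
ee_rot: [3.141, -0.0, -0.355]
force: [1.3, 0.1, 7.0]
width: 0.0139
```

arm_command(targets=[[[0,0,0],[0,0,-1],1],[[0,0,0],[0,0,0],1]])

```text
t: 9.9
eef_pos: [0.4897, -0.1037, 0.2365]
ee_rot: [3.141, -0.001, -0.356]
force: [-0.2, 0.2, 7.1]
width: 0.014
```

arm_command(targets=[[[0,0,0],[0,0,-1],1],[[0,0,0],[0,0,0],1]])

```text
t: 10.1
eef_pos: [0.4897, -0.1037, 0.2362]
ee_rot: [3.141, -0.001, -0.355]
force: [-2.1, 1.4, 14.8]
width: 0.0137
```

```bash
python3 st.py
```

```text
10.1 [ 0.4897 -0.1037  0.2362] [ 1.7999e+02 -4.0000e-02 -2.0350e+01] [-2.11  1.36 14.8 ] [0.54  1.189 0.005] 0.0137
```

The flange is on the rim: force jumped from 7 to 15 N at nose height 0.022. I'll press slightly more and begin turning.

arm_command(targets=[[[0,0,0],[0,0,-0.5],1],[[0,0,-0.05],[0,0,0],1],[[0,0,-0.05],[0,0,0],1],[[0,0,-0.05],[0,0,0],1],[[0,0,0],[0,0,0],1]], squeeze=60)

```text
t: 10.6
eef_pos: [0.4904, -0.1031, 0.2362]
ee_rot: [-3.14, -0.002, -0.506]
force: [-1.2, 6.3, 17.9]
width: 0.0135
```

```bash
python3 st.py
```

```text
10.6 [ 0.4904 -0.1031  0.2362] [-1.7992e+02 -1.3000e-01 -2.9000e+01] [-1.2   6.27 17.86] [2.175 1.219 0.197] 0.0135
```

arm_command(targets=[[[0,0,-0.08],[0,0.6,0],1],[[0,0,-0.08],[0,0,0],1],[[0,0,-0.08],[0,0,0],1],[[0,0,0],[0,0,0],1]])

```text
t: 11.0
eef_pos: [0.4902, -0.103, 0.2362]
ee_rot: [-3.141, -0.002, -0.747]
force: [-2.5, 1.4, 16.9]
width: 0.0137
```

```bash
python3 st.py
```

```text
11.0 [ 0.4902 -0.103   0.2362] [-1.7995e+02 -1.1000e-01 -4.2800e+01] [-2.5   1.36 16.93] [0.443 1.083 0.081] 0.0137
```

arm_command(targets=[[[0,0,-0.08],[0,0,0],1],[[0,0,-0.08],[0,0,0],1],[[0,0,-0.08],[0,0,0],1],[[0,0,0],[0,0,0],1]])

```text
t: 11.4
eef_pos: [0.49, -0.1032, 0.2362]
ee_rot: [-3.141, -0.002, -0.987]
force: [-2.1, -0.0, 19.1]
width: 0.0135
```

```bash
python3 st.py
```

```text
11.4 [ 0.49   -0.1032  0.2362] [-1.7996e+02 -9.0000e-02 -5.6560e+01] [-2.14 -0.04 19.12] [0.061 1.296 0.076] 0.0135
```

arm_command(targets=[[[0,0,-0.08],[0,0,0],1],[[0,0,-0.08],[0,0,0],1],[[0,0,-0.08],[0,0,0],1],[[0,0,0],[0,0,0],1]])

```text
t: 11.8
eef_pos: [0.4898, -0.1033, 0.2362]
ee_rot: [-3.141, -0.001, -1.227]
force: [-3.3, -1.2, 19.5]
width: 0.0137
```

```bash
python3 st.py; python3 look.py w7
```

```text
11.8 [ 0.4898 -0.1033  0.2362] [-1.7997e+02 -8.0000e-02 -7.0310e+01] [-3.34 -1.17 19.55] [-0.176  1.613  0.078] 0.0137
11.8 [ 0.4898 -0.1033  0.2362] [-1.7997e+02 -8.0000e-02 -7.0310e+01] [ 0.186  0.256 -0.583  0.002 -0.731  0.156] [-3.34 -1.17 19.55] [-0.176  1.613  0.078] 0.013725613339125661
```

View pics/w7.png

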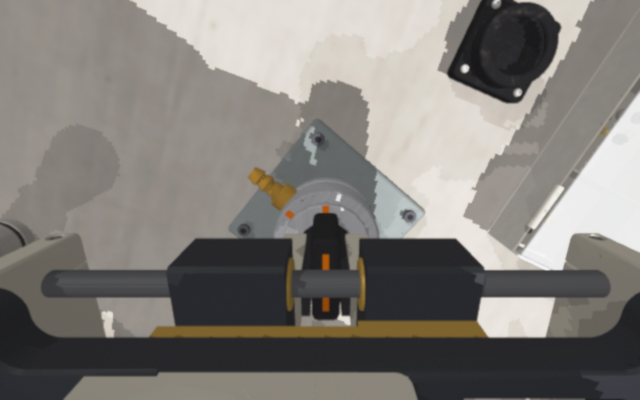

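```bash
python3 - <<'E'
from h import *
s=get_state();print(s['joint_efforts'].round(3),s['force'],s['moment'])
E
```

```text
[  0.661 -33.228  17.615   3.007   1.52   -0.436] [-3.79452426e+00 -1.38242169e-02  1.91506186e+01] [-0.16283632  1.55186708  0.0629396 ]
```

arm_command(targets=[[[0,0,-0.04],[0,0,0],1],[[0,0,-0.04],[0,0,0],1],[[0,0,-0.04],[0,0,0],1],[[0,0,0],[0,0,0],1]])

```text
t: 12.25
eef_pos: [0.4897, -0.1033, 0.2362]
ee_rot: [-3.141, -0.001, -1.346]
force: [-5.4, -1.6, 20.3]
width: 0.0138
```

```bash
python3 - <<'E'
from h import *
s=get_state();print(s['joint_efforts'].round(3),s['force'],s['moment'],s['ee_rot'])
E
```

```text
[  0.502 -32.996  17.839   2.917   1.716  -0.782] [-5.42205453 -1.61447507 20.3493738 ] [-0.1051492   1.84474543  0.24574625] [-3.14123326e+00 -1.24889329e-03 -1.34558265e+00]
```

```bash
cat > st.py <<'E'
from h import *
s=get_state();print(s['t'],s['eef_pos'].round(4),'turn',round(-0.3555-s['ee_rot'][2],4),s['force'].round(2),s['moment'].round(3),'j6',s['joint_efforts'][5].round(3),s['width'].__round__(4))
E
python3 st.py
```

```text
12.25 [ 0.4897 -0.1033  0.2362] turn 0.9901 [-5.42 -1.61 20.35] [-0.105  1.845  0.246] j6 -0.782 0.0138
```

arm_command(targets=[[[0,0,-0.04],[-0.5,0,0],1],[[0,0,-0.04],[0,0,0],1],[[0,0,0],[0,0,0],1]])

```text
t: 12.55
eef_pos: [0.4894, -0.1033, 0.2362]
ee_rot: [-3.141, -0.001, -1.426]
force: [-3.8, -1.2, 18.8]
width: 0.0138
```

```bash
python3 st.py
```

```text
12.55 [ 0.4894 -0.1033  0.2362] turn 1.07 [-3.79 -1.18 18.85] [-0.293  1.424  0.293] j6 -0.77 0.0138
```

arm_command(targets=[[[0,0,-0.04],[0,0,0],1],[[0,0,-0.04],[0,0,0],1],[[0,0,0],[0,0,0],1]])

```text
t: 12.85
eef_pos: [0.4893, -0.1034, 0.2362]
ee_rot: [-3.141, -0.001, -1.506]
force: [-3.3, -0.5, 18.9]
width: 0.0136
```

```bash
python3 st.py
```

```text
12.85 [ 0.4893 -0.1034  0.2362] turn 1.1501 [-3.25 -0.54 18.92] [-0.287  1.47   0.246] j6 -0.779 0.0136
```

arm_command(targets=[[[0,0,-0.02],[0,0,0],1],[[0,0,-0.02],[0,0,0],1],[[0,0,0],[0,0,0],1]])

```text
t: 13.15
eef_pos: [0.4893, -0.1034, 0.2363]
ee_rot: [-3.141, -0.001, -1.545]
force: [-4.3, -1.8, 18.6]
width: 0.0137
```

```bash
python3 st.py
```

```text
13.15 [ 0.4893 -0.1034  0.2363] turn 1.1893 [-4.27 -1.84 18.56] [-0.273  1.569  0.329] j6 -0.628 0.0137
```

arm_command(targets=[[[0,0,-0.02],[0,0,0],1],[[0,0,0],[0,0,0],1]])

```text
t: 13.35
eef_pos: [0.4892, -0.1034, 0.2362]
ee_rot: [-3.141, -0.001, -1.565]
force: [-3.7, -0.8, 20.7]
width: 0.0135
```

```bash
python3 st.py
```

```text
13.35 [ 0.4892 -0.1034  0.2362] turn 1.2092 [-3.73 -0.8  20.66] [-0.33   1.607  0.393] j6 -0.624 0.0135
```

arm_command(targets=[[[0,0,-0.02],[0,0,0],1],[[0,0,0],[0,0,0],1]])

```text
t: 13.55
eef_pos: [0.4892, -0.1034, 0.2362]
ee_rot: [-3.141, -0.001, -1.585]
force: [-3.6, -0.5, 19.4]
width: 0.0134
```

```bash
python3 st.py
```

```text
13.55 [ 0.4892 -0.1034  0.2362] turn 1.2293 [-3.57 -0.48 19.41] [-0.285  1.607  0.365] j6 -0.621 0.0134
```

arm_command(targets=[[[0,0,-0.02],[0,0,0],1],[[0,0,0],[0,0,0],1]])

```text
t: 13.75
eef_pos: [0.4892, -0.1034, 0.2362]
ee_rot: [-3.141, -0.001, -1.605]
force: [-4.2, -1.2, 19.2]
width: 0.0139
```

```bash
python3 st.py
```

```text
13.75 [ 0.4892 -0.1034  0.2362] turn 1.2492 [-4.24 -1.22 19.16] [-0.295  1.729  0.421] j6 -0.627 0.0139
```

arm_command(targets=[[[0,0,-0.02],[0,0,0],1],[[0,0,0],[0,0,0],1]])

```text
t: 13.95
eef_pos: [0.4892, -0.1034, 0.2362]
ee_rot: [-3.141, -0.001, -1.625]
force: [-4.5, -1.8, 19.3]
width: 0.0136
```

```bash
python3 st.py
```

```text
13.95 [ 0.4892 -0.1034  0.2362] turn 1.2692 [-4.51 -1.75 19.26] [-0.226  1.759  0.386] j6 -0.632 0.0136
```

arm_command(targets=[[[0,0,-0.02],[0,0,0],1],[[0,0,0],[0,0,0],1]])

```text
t: 14.15
eef_pos: [0.4892, -0.1034, 0.2362]
ee_rot: [-3.141, -0.001, -1.645]
force: [-3.9, -0.2, 21.1]
width: 0.0138
```

```bash
python3 st.py
```

```text
14.15 [ 0.4892 -0.1034  0.2362] turn 1.2893 [-3.88 -0.24 21.13] [-0.186  1.74   0.423] j6 -0.629 0.0138
```

arm_command(targets=[[[0,0,-0.02],[0,0,0],1],[[0,0,0],[0,0,0],1]])

```text
t: 14.35
eef_pos: [0.4891, -0.1034, 0.2362]
ee_rot: [-3.141, -0.001, -1.665]
force: [-4.4, -1.2, 20.3]
width: 0.0136
```

```bash
python3 st.py
```

```text
14.35 [ 0.4891 -0.1034  0.2362] turn 1.3093 [-4.36 -1.21 20.27] [-0.116  1.814  0.363] j6 -0.636 0.0136
```

arm_command(targets=[[[0,0,-0.02],[0,0,0],1],[[0,0,0],[0,0,0],1]])

```text
t: 14.55
eef_pos: [0.4891, -0.1034, 0.2362]
ee_rot: [-3.141, -0.001, -1.685]
force: [-4.3, -0.5, 20.3]
width: 0.0138
```

```bash
python3 st.py
```

```text
14.55 [ 0.4891 -0.1034  0.2362] turn 1.3293 [-4.31 -0.54 20.32] [-0.149  1.847  0.431] j6 -0.647 0.0138
```

arm_command(targets=[[[0,0,-0.02],[0,0,0],1],[[0,0,0],[0,0,0],1]])

```text
t: 14.75
eef_pos: [0.4891, -0.1033, 0.2362]
ee_rot: [-3.141, -0.001, -1.705]
force: [-5.2, 0.7, 20.6]
width: 0.0139
```

```bash
python3 st.py
```

```text
14.75 [ 0.4891 -0.1033  0.2362] turn 1.3491 [-5.18  0.75 20.64] [-0.018  1.983  0.518] j6 -0.758 0.0139
```

arm_command(targets=[[[0,0,-0.02],[0,0,0],1],[[0,0,0],[0,0,0],1]])

```text
t: 14.95
eef_pos: [0.4891, -0.1033, 0.2362]
ee_rot: [-3.141, -0.001, -1.724]
force: [-5.0, -0.2, 20.8]
width: 0.0138
```

```bash
python3 st.py
```

```text
14.95 [ 0.4891 -0.1033  0.2362] turn 1.3685 [-5.   -0.16 20.8 ] [0.008 1.988 0.732] j6 -1.002 0.0138
```

arm_command(targets=[[[0,0,-0.01],[0,0,0],1],[[0,0,0],[0,0,0],1],[[0,0,0],[0,0,0],1]])

```text
t: 15.25
eef_pos: [0.4891, -0.1033, 0.2362]
ee_rot: [-3.141, -0.001, -1.733]
force: [-5.9, -0.0, 20.7]
width: 0.0135
```

```bash
python3 st.py; python3 look.py w8;  python3 - <<'E'
from h import *
im,d=grab_frame('side');save('s8',cv2.resize(im[110:230,290:450],(800,600),interpolation=2))
E
python3 st.py
```

```text
15.25 [ 0.4891 -0.1033  0.2362] turn 1.3777 [-5.870e+00 -1.000e-02  2.071e+01] [0.026 2.048 0.881] j6 -0.871 0.0135
15.25 [ 0.4891 -0.1033  0.2362] [-1.7997e+02 -8.0000e-02 -9.9310e+01] [ 0.186  0.255 -0.585  0.002 -0.731 -0.35 ] [-5.870e+00 -1.000e-02  2.071e+01] [0.026 2.048 0.881] 0.013454158455608371
15.35 [ 0.489  -0.1033  0.2362] turn 1.3778 [-4.66 -0.21 21.14] [0.041 2.04  0.838] j6 -0.861 0.0134
```

View pics/w8.png

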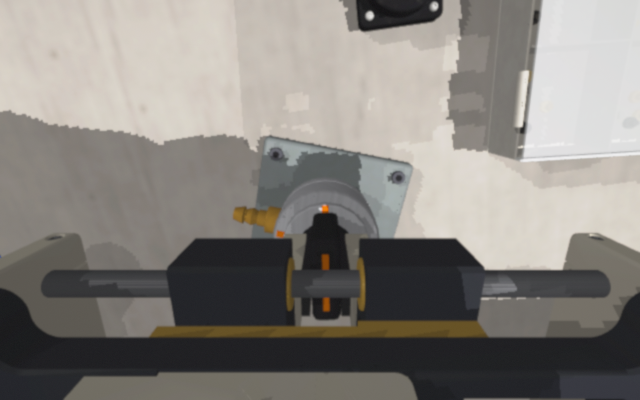

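View pics/s8.png

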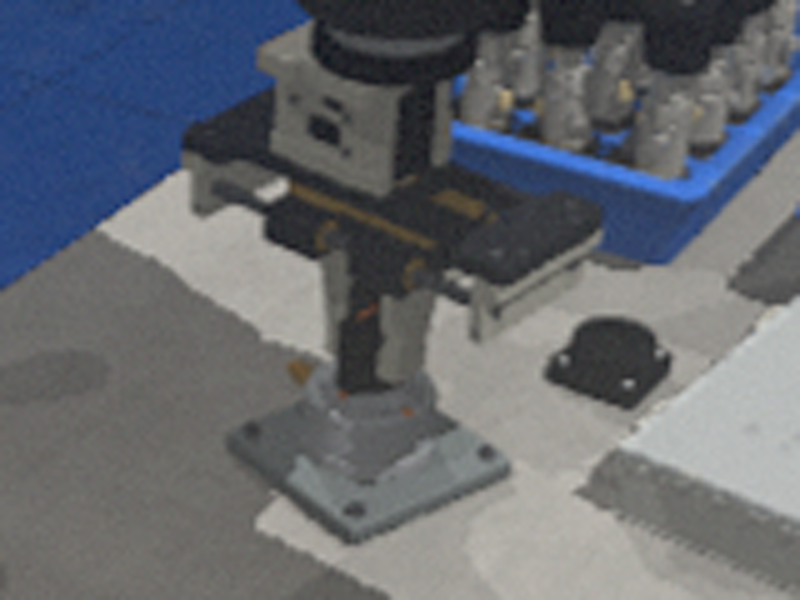

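The plug is flush on the rim, still gripped and turned about 79°. The z moment rose from 0.4 to 0.85 N m over the last 0.05 rad, which is the stop and well under 1.5 N m. Handing in.

```bash
python3 -c "
from h import *
print(job_done())"; python3 st.py
```

```text
the job is handed in; nothing more can be done
None
the job is handed in; nothing more can be done
```

The black-winged plug is in the port, pressed down with its flange flush on the rim, turned clockwise to the stop and still gripped at 60 N. I handed it in at about 15.4 s of the 56 s allowed.

- **Insertion:** The lugs went through the slots. A light side contact of about 5 N was relieved by shifting about 1 mm. The flange met the rim at the expected height, where the upward force jumped from 7 to 15 N. At the end about 21 N was pressing down.
- **Turn:** The final turn was 1.378 rad (79°). The z moment held at about 0.36–0.43 N m until 1.33 rad, then rose to about 0.85 N m. That sharp rise is the stop, and it stayed below the 1.5 N m overload.
- **Checks that disagreed:** Mid-turn the moment read only about 0.08 N m, less than the 0.2 N m the return spring should give. On the last step the joint-6 torque fell slightly (1.00 to 0.87 N m) while the wrist moment kept rising. About 5 N of side load remained at the end.
- **Other objects:** I planned the path to clear them and felt no unexpected contact. The last pictures show only the nest, which looks unmoved. I did not re-measure the valve, torque driver or stem afterwards.

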